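# Put the pile of abrasive wheels away

### The job

Take the pile of abrasive pieces apart and put the pieces away in order from the top down, each set flat in the fixed aluminium holder made for its shape and size: bob upright in the small cup, small wheel in the middle-sized round pan, rectangular stone in the rectangular tray, big wheel in the largest pan. Set them down in the holders gently (they crack if dropped), and leave the jar and the brass bowl where they are.

Things in the scene. Friction and masses are not known exactly. Their poses are not given: they have to be found in the camera images.
- bob: Top of the pile: slender upright grey-beige abrasive cylinder, 22 mm across, 40 mm tall, about 35 g. Origin: centre of its underside, z up along its axis.
- small_wheel: Second from the top: flat round dark grey abrasive wheel, 36 mm across, 20 mm thick, lying flat, about 50 g. Origin: centre of its underside, z up along its axis. Rigid; its bush is flush with the top (no open hole).
- stone: Third from the top: rectangular grey-beige dressing stone lying flat, 54 mm (its x) by 38 mm (its y) by 22 mm high, about 100 g. Origin: centre of its underside, z up.
- big_wheel: Bottom of the pile, lying flat on the bench: round grey abrasive wheel, 66 mm across, 24 mm thick, about 180 g. Origin: centre of its underside, z up along its axis. The pile is roughly concentric (each piece within 2 to 3 mm of the one below), each turned by its own yaw; nothing is stuck or interlocked; in all it is 106 mm tall.
- bob_cup: Aluminium round cup, fixed to the bench, with a flat floor 4 mm thick and a 3 mm wall: inside 38 mm across, outside 44 mm across, rim 16 mm above the bench. Origin: centre of its underside on the bench, z up. The smallest and tallest of the round holders; for the bob.
- small_pan: Aluminium round pan, fixed to the bench, with a flat floor 4 mm thick and a 3 mm wall: inside 52 mm across, outside 58 mm across, rim 10 mm above the bench. Origin: centre of its underside on the bench, z up. The middle-sized round holder; for the small wheel.
- stone_tray: Aluminium rectangular tray, fixed to the bench, with a flat floor 4 mm thick and a 3 mm wall: inside 70 mm (its x) by 54 mm (its y), outside 76 by 60 mm, rim 10 mm above the bench. Origin: centre of its underside on the bench, z up. The only rectangular holder; for the stone, long side along long side.
- big_pan: Aluminium round pan, fixed to the bench, with a flat floor 4 mm thick and a 3 mm wall: inside 82 mm across, outside 88 mm across, rim 10 mm above the bench. Origin: centre of its underside on the bench, z up. The largest round holder; for the big wheel.
- jar: Small amber glass jar with a steel lid, loose, 44 mm across, 55 mm tall, standing among the things; to be left alone. Origin: centre of its underside.
- brass_bowl: Small open brass bowl, loose, 52 mm across, 30 mm tall, beyond the things; to be left alone. Origin: centre of its underside.

How it is judged:
On the way, in this order (a step that is already met when the one before it is completed fails the run):
1. the small cylindrical bob is set flat in its own holder and released (horizontal distance between bob and bob_cup below 0.012 m and z of bob in the frame of bob_cup between 0.001 and 0.0065 m and angle between bob's own z axis and vertical below 0.1 rad and linear speed of bob below 0.02 m/s and angular speed of bob below 0.2 rad/s and contact force between bob and the fingers below 0.1 N), for 0.2 s.
2. the small wheel is set flat in its own holder and released (horizontal distance between small_wheel and small_pan below 0.012 m and z of small_wheel in the frame of small_pan between 0.001 and 0.0065 m and angle between small_wheel's own z axis and vertical below 0.1 rad and linear speed of small_wheel below 0.02 m/s and angular speed of small_wheel below 0.2 rad/s and contact force between small_wheel and the fingers below 0.1 N), for 0.2 s.
3. the rectangular stone is set flat in its own holder and released (horizontal distance between stone and stone_tray below 0.012 m and z of stone in the frame of stone_tray between 0.001 and 0.0065 m and angle between stone's own z axis and vertical below 0.1 rad and linear speed of stone below 0.02 m/s and angular speed of stone below 0.2 rad/s and contact force between stone and the fingers below 0.1 N), for 0.2 s.
4. the big wheel is set flat in its own holder and released (horizontal distance between big_wheel and big_pan below 0.012 m and z of big_wheel in the frame of big_pan between 0.001 and 0.0065 m and angle between big_wheel's own z axis and vertical below 0.1 rad and linear speed of big_wheel below 0.02 m/s and angular speed of big_wheel below 0.2 rad/s and contact force between big_wheel and the fingers below 0.1 N), for 0.2 s.
At the end, for the whole second after the job is handed in: All four pieces lie in their own holders: centre within 12 mm of the holder's centre horizontally, underside on the holder's floor (1 to 6.5 mm above the bench), tilted less than 0.1 rad, at rest and not touched by the fingers (all of step 1 and all of step 2 and all of step 3 and all of step 4).
It fails at once if the jar is moved by more than 25 mm (distance of jar from where it was at the start of the episode above 0.025 m).
It fails at once if the brass bowl is moved by more than 25 mm (distance of brass_bowl from where it was at the start of the episode above 0.025 m).
It fails at once if a piece is dropped or slammed into its holder (impact above 35 N) (contact force between bob and bob_cup above 35 N or contact force between small_wheel and small_pan above 35 N or contact force between stone and stone_tray above 35 N or contact force between big_wheel and big_pan above 35 N).
It also fails if it takes over 109 s, if anything falls off the work surface, if the arm or the gripper's body presses on something with over 40 N, if the wrist force passes 120 N, or if a joint passes its speed limit or range.

### The arm

A 6-joint arm with a two-finger parallel gripper is mounted at the origin on the work surface. World frame = base frame: x ahead of the robot, y to its left, z up, the work surface at z = 0. Lengths are in m, angles in rad, forces in N, time in s.
With the tool pointing down it reaches from about 0.3 to 0.775 m from the base axis. Payload 14.6 kg.
Tool frame: the origin (TCP) lies at the very end of the fingers, on their centre line; the grasp point (between the pads) lies arm.tcp_to_grasp behind it (arm.tcp_to_grasp is the distance from the TCP to the grasp point, in m); z points along the fingers, y is the line along which they close (so a half turn about z gives the same grasp; the last joint's range is limited). The gripper opens to 85 mm and grips with 20 to 120 N. Pads are 22 mm wide; open, the fingers measure 114 mm over their backs; the gripper's body (76 mm by 85 mm) begins 54 mm behind the grasp point. The pads swing forward as they close: fully open they stand 13 mm farther back than shut.
Start: joints at [-1.206, 0.3, 1.521, -0, 1.321, -0.067], TCP at [0.23, -0.5, 0.231] pointing down, gripper open.
Joint ranges: [-3.03, 3.03], [-0.79, 2.21], [0.23, 2.52], [-1.04, 4.18], [0, 3.07], [-2.55, 2.55]. Speed limits (rad/s): [2.22, 2.22, 2.57, 3.14, 3.14, 3.14].

### API

Orientations are given as a unit quaternion [w, x, y, z].
In Python, from station import arm gives the robot as it stands.
- The arm moves only by the tool arm_command, never from a script. Its argument "increments" is a list of rows, each a list of 7 numbers: the shift along the tool's x, y, z in m, then the turn, a rotation vector about the tool's x, y, z in rad, then the opening, from 0 (shut) to 1 (fully open). A call has 1 to 10 rows; each row shifts and turns the commanded pose from where the row before left it, along the tool's axes as they then stand; what a row does not reach is not made up. A row lasts 1/10 s, in which the tool goes at most 50 mm and 8.59 degrees, less where a joint would pass 70% of its speed; a pose out of reach is approached as far as the arm can. A call with a gripper value outside its range is refused whole. The fingers move at their own pace and stop on an object; the grip force is fixed at half the most. Time passes only in rows, so rows that do not move let the fingers close. It gives the time, the measured TCP pose, the force, the opening and the grip force at its end, in the units of the state.
- arm.read_state(): the state, without advancing time (a new reading comes with each control period).
- arm.get_image(name): name is "scene" or "side" or "wrist"; returns a dict with "color" (384x512x3 uint8, red, green, blue), "vfov" (degrees; the focal length in pixels is half the picture's height over the tangent of half this angle, whatever the lens; pixels are square), "cx", "cy" (the principal point, pixels), "world_from_camera" (4x4, takes a point from camera to world coordinates); the wrist camera has in their place "mount" (4x4, takes a point from camera to tool coordinates, whose origin is the TCP and whose axes are the flange's). Camera axes: x right, y down, z forward; pixel columns grow to the right and rows downward; lengths in m; the calibration is good to about 2 mm. The wrist camera is an equidistant fisheye: a pixel r from the principal point sees the ray r / f radians off the axis. A picture is of the moment at which its call begins: read the wrist's pose just before it. There is no depth.
- arm.sign_off(): hands the job in; it is judged then, once.
The state is a dict: "time_s": time; "q": joint angles; "dq": joint speeds; "effort": joint torques, N m; "ee_pos": TCP position; "orientation": TCP orientation; "wrist_force": force on the tool from outside, world axes, zero at the start; "moment": the same for the moment, N m; "grip_width": opening from 0.0 (shut) to 1.0 (fully open); "grip_force": force on a finger pad.
Only numpy, scipy, OpenCV 4.12 (cv2) and the standard library are available. Lean on these libraries where they do the work, as an engineer would, in place of code of your own. Each camera call takes 0.05 s, during which the arm holds its last target. There are 200 camera calls.

## Working session

There is one attempt and no reset: what is moved stays moved. The work goes in short steps, Python scripts to look and compute and a tool call to move; the robot and the scene stay as the last step left them, time stands still between calls to the robot, and variables do not carry over. Pictures are saved under pics/ and viewed, at most 14 in all, crops included, and the job is handed in when it is done.

Besides the shell and the picture viewer there is one more tool, called after "Emit:" as name(argument=value, ...), one argument or row to a line, values as JSON. arm_command: Moves the arm, as the interface text tells. Its arguments: {"type":"object","properties":{"increments":{"type":"array","items":{"type":"array","items":{"type":"number"}}}},"required":["increments"]}

```bash
ls; mkdir -p pics; python3 - <<'E'
from station import arm
import cv2,numpy as np
s=arm.read_state();print(s, arm.tcp_to_grasp)
for n in("scene","side","wrist"):
    i=arm.get_image(n);cv2.imwrite(f"pics/{n}0.png",i["color"][:,:,::-1])
    print(n,{k:(np.round(v,4).tolist()) for k,v in i.items() if k!="color"})
    
E
```

```text
pics
{'time_s': 0.0, 'q': array([-1.20558982e+00,  3.00482477e-01,  1.52163471e+00, -8.99721605e-06,
        1.32065539e+00, -6.65840282e-02]), 'dq': array([ 0.00084269, -0.00013711, -0.00121275, -0.00084735,  0.00102428,
       -0.00045823]), 'effort': array([-1.05300911e-03, -5.43496299e+01, -3.61793053e+01, -1.10954747e-04,
        4.05754181e-03,  7.70724114e-06]), 'ee_pos': array([ 0.2300899 , -0.49929024,  0.23069238]), 'orientation': array([-5.82747989e-04,  9.76784591e-01,  2.14223051e-01, -9.20702207e-05]), 'wrist_force': array([ 0.45003148, -1.07289346, -0.16268885]), 'moment': array([0.01392189, 0.00606069, 0.05992594]), 'grip_force': 0.0, 'grip_width': 1.0031475733814443} 0.0187
scene {'vfov': 51.8551, 'cx': 245.9608, 'cy': 193.788, 'world_from_camera': [[0.1596, 0.5713, -0.805, 1.2253], [0.9872, -0.0963, 0.1274, -0.1161], [-0.0047, -0.815, -0.5794, 0.5267], [0.0, 0.0, 0.0, 1.0]]}
side {'vfov': 47.1779, 'cx': 255.0697, 'cy': 195.8806, 'world_from_camera': [[-0.8992, -0.336, 0.2802, 0.3292], [-0.4375, 0.693, -0.5729, 0.4869], [-0.0017, -0.6378, -0.7702, 0.6954], [0.0, 0.0, 0.0, 1.0]]}
wrist {'vfov': 65.7065, 'cx': 253.1084, 'cy': 187.6062, 'mount': [[-0.0014, -0.9626, -0.2711, 0.0679], [1.0, -0.0014, -0.0001, 0.0003], [-0.0003, -0.2711, 0.9626, -0.143], [0.0, 0.0, 0.0, 1.0]]}
```

View pics/scene0.png

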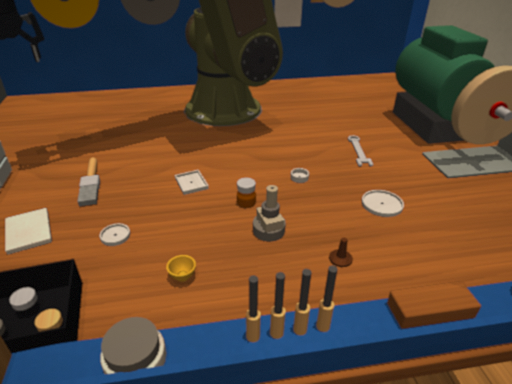

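View pics/side0.png

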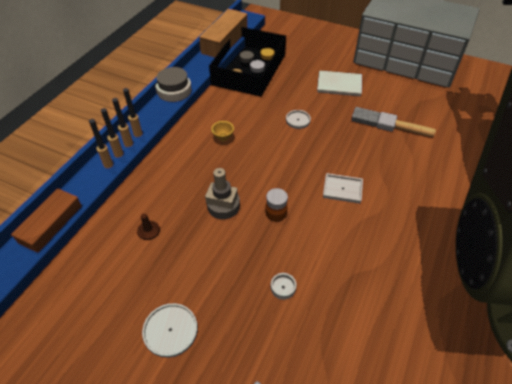

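```bash
cat > h.py <<'E'
import numpy as np,cv2
from scipy.optimize import least_squares
from station import arm
def proj(P,im,n,st=None):
    if n=="wrist":
        from scipy.spatial.transform import Rotation as R
        T=np.eye(4);w,x,y,z=st["orientation"];T[:3,:3]=R.from_quat([x,y,z,w]).as_matrix();T[:3,3]=st["ee_pos"];W=T@im["mount"]
    else: W=im["world_from_camera"]
    C=(np.atleast_2d(P)-W[:3,3])@W[:3,:3]
    f=192/np.tan(np.radians(im["vfov"])/2)
    if n=="wrist":
        r=np.linalg.norm(C[:,:2],axis=1);s=f*np.arctan2(r,C[:,2])/np.maximum(r,1e-9)
        return C[:,:2]*s[:,None]+[im["cx"],im["cy"]]
    return C[:,:2]/C[:,2:]*f+[im["cx"],im["cy"]]
def ground(uv,z,im,n,st=None):
    return least_squares(lambda p:(proj([p[0],p[1],z],im,n,st)-uv).ravel(),[.5,0] if st is None else st["ee_pos"][:2],x_scale=.01).x
def circ(d,z0,z1):
    a=np.linspace(0,2*np.pi,60,endpoint=False);c=np.c_[np.cos(a),np.sin(a)]*d/2
    return np.vstack([np.c_[c,0*a+z0],np.c_[c,0*a+z1]])
def rect(a,b,z0,z1,yaw=0):
    c=np.array([[a,b],[-a,b],[-a,-b],[a,-b]])/2@np.array([[np.cos(yaw),np.sin(yaw)],[-np.sin(yaw),np.cos(yaw)]])
    return np.vstack([np.c_[c,[z]*4] for z in(z0,z1)])
def hullc(uv):
    h=cv2.convexHull(uv.astype(np.float32)*8);m=cv2.moments(h)
    return np.array([m["m10"],m["m01"]])/m["m00"]/8,m["m00"]/64
E
python3 - <<'E'
from h import *
M={"cup":(circ(.044,0,.016),(299,175),(283,286)),"small":(circ(.058,0,.010),(115,234),(298,119)),"tray":(rect(.076,.060,0,.010),(191,181),(343,188)),"big":(circ(.088,0,.010),(382,203),(170,330))}
for j,n in enumerate(("scene","side")):
    im=arm.get_image(n);c=im["color"];big=cv2.resize(c,None,fx=4,fy=4,interpolation=cv2.INTER_CUBIC)
    hsv=cv2.cvtColor(c,cv2.COLOR_RGB2HSV);m=((hsv[...,1]<75)&(hsv[...,2]>90)).astype(np.uint8)
    for k,(P,*s) in M.items():
        u,v=s[j];w=np.zeros_like(m);w[v-35:v+35,u-35:u+35]=m[v-35:v+35,u-35:u+35]
        cs,_=cv2.findContours(w,cv2.RETR_EXTERNAL,cv2.CHAIN_APPROX_NONE)
        h=cv2.convexHull(max(cs,key=cv2.contourArea));mm=cv2.moments(h);o=np.array([mm["m10"],mm["m01"]])/mm["m00"]
        x=least_squares(lambda p:hullc(proj(P+[p[0],p[1],0],im,n))[0]-o,ground(s[j],0,im,n),diff_step=1e-3,x_scale=.01).x
        print(n,k,o.round(1),mm["m00"],hullc(proj(P+[*x,0],im,n))[1].round(),x.round(4))
        if k=="tray":
            r=cv2.approxPolyDP(h,4,True)[:,0];print([ground(q,.008,im,n).round(4).tolist() for q in r])
    u,v=((268,205),(222,195))[j]
    cv2.imwrite(f"pics/{n}p.png",cv2.resize(c[v-50:v+50,u-65:u+65],None,fx=6,fy=6,interpolation=cv2.INTER_CUBIC)[:,:,::-1])
    for nm,uv in(("jar",((246,203),(277,214))),("bowl",((181,275),(222,136))),("pileb",((268,228),(222,205))),("peg",((341,262),(148,235)))): print(nm,ground(uv[j],.005,im,n).round(3))
E
```

```text
Traceback (most recent call last):
AttributeError: 'float' object has no attribute 'round'
```

```bash
cat > m.py <<'E'
from h import *
M={"cup":(circ(.044,0,.016),(299,175),(283,286)),"small":(circ(.058,0,.010),(115,234),(298,119)),"tray":(rect(.076,.060,0,.010),(191,181),(343,188)),"big":(circ(.088,0,.010),(382,203),(170,330))}
for j,n in enumerate(("scene","side")):
    im=arm.get_image(n);c=im["color"]
    hsv=cv2.cvtColor(c,cv2.COLOR_RGB2HSV);m=((hsv[...,1]<75)&(hsv[...,2]>90)).astype(np.uint8)
    for k,(P,*s) in M.items():
        u,v=s[j];w=np.zeros_like(m);w[v-35:v+35,u-35:u+35]=m[v-35:v+35,u-35:u+35]
        cs,_=cv2.findContours(w,cv2.RETR_EXTERNAL,cv2.CHAIN_APPROX_NONE)
        h=cv2.convexHull(max(cs,key=cv2.contourArea));mm=cv2.moments(h);o=np.array([mm["m10"],mm["m01"]])/mm["m00"]
        x=least_squares(lambda p:hullc(proj(P+[p[0],p[1],0],im,n))[0]-o,ground(s[j],0,im,n),diff_step=1e-3,x_scale=.01).x
        print(n,k,o.round(1),mm["m00"],round(hullc(proj(P+[*x,0],im,n))[1]),x.round(4))
        if k=="tray":
            r=cv2.approxPolyDP(h,4,True)[:,0];print([ground(q,.008,im,n).round(4).tolist() for q in r])
    u,v=((268,205),(222,195))[j]
    cv2.imwrite(f"pics/{n}p.png",cv2.resize(c[v-50:v+50,u-65:u+65],None,fx=6,fy=6,interpolation=cv2.INTER_CUBIC)[:,:,::-1])
    for nm,uv in(("jar",((246,203),(277,214))),("bowl",((181,275),(222,136))),("pileb",((268,228),(222,205))),("peg",((341,262),(148,235)))): print(nm,ground(uv[j],.005,im,n).round(3))
E
python3 m.py
```

```text
scene cup [299.4 174.8] 186.0 241 [0.447  0.1386]
scene small [114.6 234.1] 464.0 556 [ 0.5932 -0.2824]
scene tray [191.1 181.8] 484.5 537 [ 0.4283 -0.1224]
[[0.389, -0.1033], [0.4668, -0.0873], [0.4781, -0.1406], [0.4026, -0.1598]]
scene big [382.1 202.7] 796.0 905 [0.5819 0.2895]
jar [ 0.535 -0.007]
bowl [ 0.726 -0.154]
pileb [0.626 0.024]
peg [0.742 0.136]
side cup [283.  284.7] 457.0 564 [0.4479 0.1344]
side small [297.7 118.5] 295.0 384 [ 0.5939 -0.2868]
side tray [342.8 187.5] 868.5 940 [ 0.4272 -0.1269]
[[0.4695, -0.1413], [0.3996, -0.1626], [0.3845, -0.1069], [0.4533, -0.0852]]
side big [169.4 329.8] 2249.5 2352 [0.5826 0.2875]
jar [ 0.521 -0.004]
bowl [ 0.727 -0.154]
pileb [0.63  0.024]
peg [0.721 0.149]
```

View pics/scenep.png

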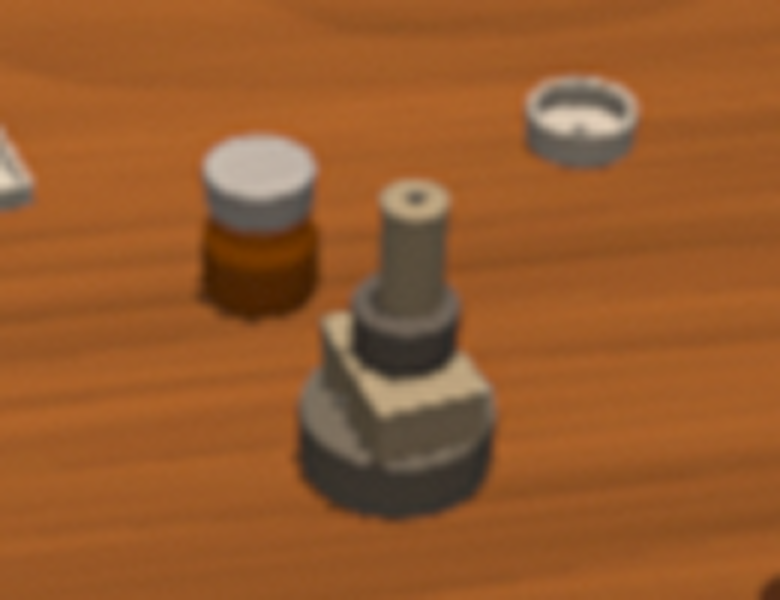

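View pics/sidep.png

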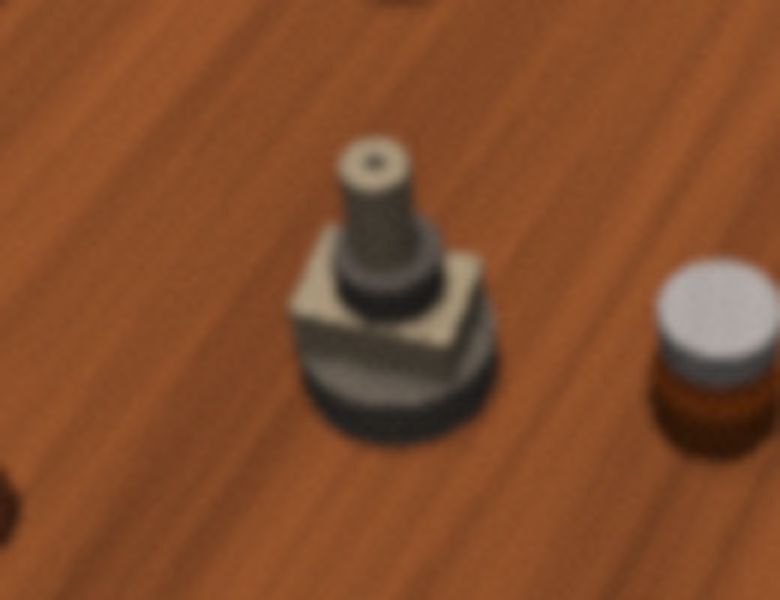

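```bash
python3 - <<'E'
from h import *
I={n:arm.get_image(n) for n in("scene","side")}
o={"scene":np.array([202.6,154.6]),"side":np.array([156.6,144.6])}
F={"bob":(.106,(417,198),(375,162)),"jar":(.055,(260,168),(717,307)),"sA":(.046,(380,412),(292,305)),"sB":(.046,(490,385),(328,235)),"sC":(.046,(330,322),(447,345)),"sideD":(.046,None,(480,262))}
for k,(z,*p) in F.items():
    print(k,[ground(np.array(q)/6+o[n],z,I[n],n).round(4).tolist() if q else 0 for n,q in zip(I,p)])
# outline fit of big wheel bottom
E
```

```text
bob [[0.6291, 0.0281], [0.6278, 0.0254]]
jar [[0.529, -0.0058], [0.5265, -0.0071]]
sA [[0.6592, 0.0116], [0.6519, 0.0445]]
sB [[0.6517, 0.0492], [0.6563, 0.0136]]
sC [[0.6105, 0.0046], [0.5996, 0.0374]]
sideD [0, [0.6062, 0.0022]]
```

```bash
cat > go.py <<'E'
import sys,numpy as np
from scipy.spatial.transform import Rotation as R
from station import arm
s=arm.read_state();w,*v=s["orientation"];M=R.from_quat([*v,w])
x,y,z,p=map(float,sys.argv[1:5])
T=R.from_matrix(np.array([[np.cos(p),np.sin(p),0],[np.sin(p),-np.cos(p),0],[0,0,-1]]))
print("t",s["time_s"],"pos",s["ee_pos"].round(4),"F",s["wrist_force"].round(1),"grip",round(s["grip_width"],3))
print("in present frame",M.inv().apply(np.array([x,y,z])-s["ee_pos"]).round(4),"in final frame",T.inv().apply(np.array([x,y,z])-s["ee_pos"]).round(4),"rot",(M.inv()*T).as_rotvec().round(3))
E
python3 go.py .628 .026 .20 .17
```

```text
t 0.4 pos [ 0.2302 -0.4995  0.2312] F [0.4 0.1 0.3] grip 0.994
in present frame [ 0.5812 -0.3108  0.0313] in final frame [ 0.481  -0.4506  0.0312] rot [-0.     0.     0.262]
```

Emit:
arm_command(
  increments=[
    [0,0,0,0,0,0.131,1],
    [0,0,0,0,0,0.131,1],
    [0.034,-0.032,0,0,0,0,1],
    [0.034,-0.032,0,0,0,0,1],
    [0.034,-0.032,0,0,0,0,1],
    [0.034,-0.032,0,0,0,0,1],
    [0.034,-0.032,0,0,0,0,1],
    [0.034,-0.032,0,0,0,0,1],
    [0.034,-0.032,0,0,0,0,1],
    [0.034,-0.032,0,0,0,0,1],
  ],
)

```text
time_s: 1.4
ee_pos: [0.4559, -0.1995, 0.2315]
orientation: [0.0, 0.996, 0.085, 0.0]
wrist_force: [0.5, -1.5, -0.3]
grip_width: 1.0
grip_force: 0.0
```

Emit:
arm_command(
  increments=[
    [0.034,-0.032,0,0,0,0,1],
    [0.034,-0.032,0,0,0,0,1],
    [0.034,-0.032,0,0,0,0,1],
    [0.034,-0.032,0,0,0,0,1],
    [0.034,-0.032,0,0,0,0,1],
    [0.034,-0.032,0,0,0,0,1],
    [0,0,0,0,0,0,1],
    [0,0,0,0,0,0,1],
  ],
)

```text
time_s: 2.2
ee_pos: [0.6237, 0.0232, 0.2306]
orientation: [-0.0, 0.996, 0.086, -0.0]
wrist_force: [-0.3, 0.1, -0.2]
grip_width: 1.0
grip_force: 0.0
```

```bash
python3 go.py .628 .026 .20 .17; python3 - <<'E'
from h import *
s=arm.read_state();im=arm.get_image("wrist");c=im["color"][:,:,::-1].copy()
for P in((.6285,.0265,.106),(.63,.025,.046),(.5278,-.0065,.055)):
    u=proj(P,im,"wrist",s)[0];print(P,u.round(1));cv2.circle(c,tuple(u.round().astype(int).tolist()),2,(0,0,255),-1)
cv2.imwrite("pics/w1.png",c)
E
```

```text
t 2.2 pos [0.6237 0.0232 0.2306] F [-0.3  0.1 -0.2] grip 1.0
in present frame [ 0.0048 -0.002   0.0306] in final frame [ 0.0048 -0.002   0.0306] rot [-0.     0.001  0.001]
(0.6285, 0.0265, 0.106) [250.  174.3]
(0.63, 0.025, 0.046) [252.1 161. ]
(0.5278, -0.0065, 0.055) [263.6 249.8]
```

View pics/w1.png

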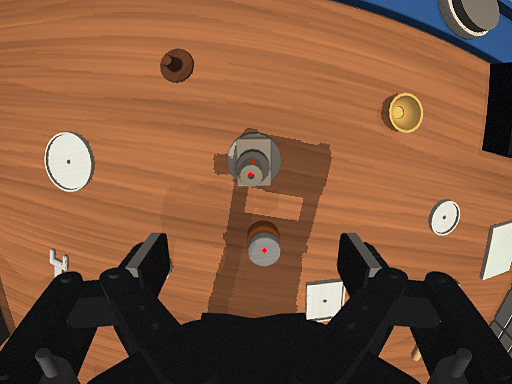

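The wrist view confirms the estimates: the bob top is at (250,175), the jar lid at (264,250), and the holder dots are at (68,161), (444,217) and (325,301). The stone sits square to the image.

```bash
python3 - <<'E'
from h import *
s=arm.read_state();im=arm.get_image("wrist")
for k,uv,z in(("big",(68.5,161.5),.004),("small",(444.5,217),.004),("tray",(324.5,300.5),.004),("bob",(250,175.5),.106)): print(k,ground(uv,z,im,"wrist",s).round(4))
c=im["color"];cv2.imwrite("pics/w1c.png",cv2.resize(c[115:205,200:310],None,fx=7,fy=7,interpolation=cv2.INTER_CUBIC)[:,:,::-1])
E
```

```text
big [0.5816 0.2866]
small [ 0.5909 -0.2875]
tray [ 0.4252 -0.1255]
bob [0.6271 0.0254]
```

View pics/w1c.png

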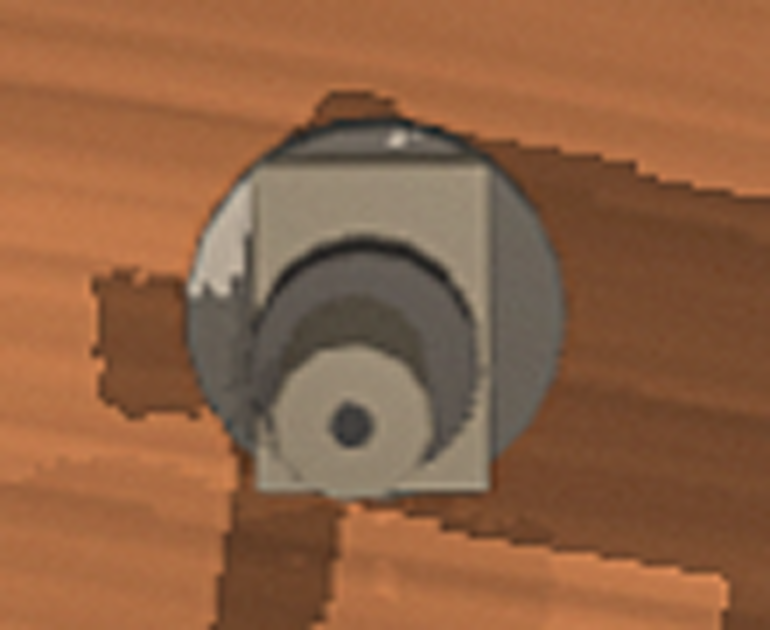

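Emit:
arm_command(
  increments=[
    [0.0042,-0.0019,0.02,0,0,0,1],
    [0,0,0.03,0,0,0,1],
    [0,0,0.03,0,0,0,1],
    [0,0,0.03,0,0,0,1],
    [0,0,0.02,0,0,0,1],
    [0,0,0.0166,0,0,0,1],
    [0,0,0,0,0,0,1],
    [0,0,0,0,0,0,0.5],
  ],
)

```text
time_s: 3.1
ee_pos: [0.6275, 0.0243, 0.0856]
orientation: [0.0, 0.996, 0.084, 0.0]
wrist_force: [0.8, -0.1, 1.1]
grip_width: 0.861
grip_force: 0.0
```

Emit:
arm_command(
  increments=[
    [0,0,0,0,0,0,0.3],
    [0,0,0,0,0,0,0.2],
    [0,0,0,0,0,0,0],
    [0,0,0,0,0,0,0],
    [0,0,0,0,0,0,0],
    [0,0,0,0,0,0,0],
    [0,0,0,0,0,0,0],
  ],
)

```text
time_s: 3.8
ee_pos: [0.6277, 0.0251, 0.0854]
orientation: [0.0, 0.996, 0.085, 0.0]
wrist_force: [-1.8, 0.3, 6.4]
grip_width: 0.236
grip_force: 58.6
```

```bash
python3 go.py .4475 .136 .134 .17
```

```text
t 3.8 pos [0.6277 0.0251 0.0854] F [-1.8  0.3  6.4] grip 0.236
in present frame [-0.1588 -0.1398 -0.0488] in final frame [-0.1588 -0.1398 -0.0486] rot [ 0.    -0.001 -0.   ]
```

Emit:
arm_command(
  increments=[
    [0,0,-0.005,0,0,0,0],
    [0,0,-0.015,0,0,0,0],
    [0,0,-0.03,0,0,0,0],
    [-0.023,-0.02,0,0,0,0,0],
    [-0.0226,-0.02,0,0,0,0,0],
    [-0.0226,-0.02,0,0,0,0,0],
    [-0.0226,-0.02,0,0,0,0,0],
    [-0.0226,-0.02,0,0,0,0,0],
    [-0.0226,-0.02,0,0,0,0,0],
    [-0.0226,-0.0198,0,0,0,0,0],
  ],
)

```text
time_s: 4.8
ee_pos: [0.4466, 0.1366, 0.1357]
orientation: [-0.0, 0.996, 0.085, 0.001]
wrist_force: [0.4, -0.3, -0.8]
grip_width: 0.234
grip_force: 58.7
```

Emit:
arm_command(
  increments=[
    [0,0,0,0,0,0,0],
    [0,0,0.02,0,0,0,0],
    [0,0,0.03,0,0,0,0],
    [0,0,0.02,0,0,0,0],
    [0,0,0,0,0,0,0],
    [0,0,0,0,0,0,0],
  ],
)

```text
time_s: 5.4
ee_pos: [0.4481, 0.136, 0.0656]
orientation: [-0.0, 0.996, 0.085, 0.0]
wrist_force: [1.0, 0.9, -0.5]
grip_width: 0.233
grip_force: 58.7
```

```bash
python3 go.py .4475 .136 .0245 .17; python3 - <<'E'
from h import *
L=[]
for n,(u,v) in(("scene",(299,165)),("side",(283,275))):
    c=arm.get_image(n)["color"];L.append(cv2.resize(c[v-40:v+40,u-40:u+40],(395,395),interpolation=cv2.INTER_CUBIC))
cv2.imwrite("pics/b1.png",np.hstack(L)[:,:,::-1])
E
```

```text
t 5.4 pos [0.4481 0.136  0.0656] F [ 1.   0.9 -0.5] grip 0.233
in present frame [-0.0007 -0.0001  0.0411] in final frame [-0.0006 -0.0001  0.0411] rot [-0.    -0.001 -0.   ]
```

View pics/b1.png

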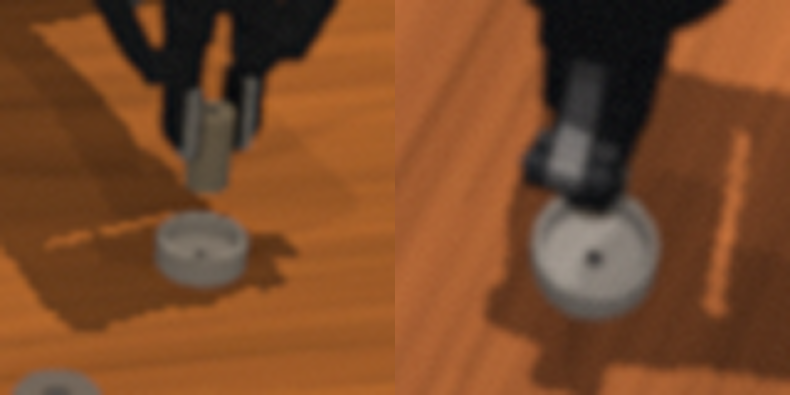

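Emit:
arm_command(
  increments=[
    [-0.0006,0,0.015,0,0,0,0],
    [0,0,0.013,0,0,0,0],
    [0,0,0.005,0,0,0,0],
    [0,0,0.003,0,0,0,0],
    [0,0,0.002,0,0,0,0],
    [0,0,0.001,0,0,0,0],
    [0,0,0.001,0,0,0,0],
    [0,0,0,0,0,0,0],
    [0,0,0,0,0,0,0],
  ],
)

```text
time_s: 6.4
ee_pos: [0.447, 0.136, 0.0248]
orientation: [-0.0, 0.996, 0.085, 0.0]
wrist_force: [0.2, -0.5, -0.1]
grip_width: 0.233
grip_force: 58.7
```

No contact yet; going on in small steps.

Emit:
arm_command(
  increments=[
    [0,0,0.0007,0,0,0,0],
    [0,0,0.0005,0,0,0,0],
    [0,0,0,0,0,0,0],
  ],
)

```text
time_s: 6.7
ee_pos: [0.4469, 0.136, 0.0235]
orientation: [-0.0, 0.996, 0.085, 0.0]
wrist_force: [0.2, -0.1, 0.6]
grip_width: 0.233
grip_force: 58.7
```

Emit:
arm_command(
  increments=[
    [0,0,0.0005,0,0,0,0],
    [0,0,0.0005,0,0,0,0],
    [0,0,0,0,0,0,0],
  ],
)

```text
time_s: 7.0
ee_pos: [0.4472, 0.136, 0.0233]
orientation: [-0.0, 0.996, 0.085, 0.0]
wrist_force: [-4.9, -1.3, 14.5]
grip_width: 0.23
grip_force: 60.4
```

Emit:
arm_command(
  increments=[
    [0,0,-0.0005,0,0,0,0],
    [0,0,0,0,0,0,0.3],
    [0,0,0,0,0,0,0.5],
    [0,0,0,0,0,0,0.9],
    [0,0,0,0,0,0,0.9],
    [0,0,0,0,0,0,0.9],
    [0,0,-0.02,0,0,0,1],
    [0,0,-0.03,0,0,0,1],
    [0,0,-0.04,0,0,0,1],
    [0,0,-0.04,0,0,0,1],
  ],
)

```text
time_s: 8.0
ee_pos: [0.4465, 0.1359, 0.1543]
orientation: [0.0, 0.996, 0.085, -0.0]
wrist_force: [1.0, -0.4, 0.2]
grip_width: 0.999
grip_force: 0.0
```

```bash
python3 go.py .628 .0255 .15 .17;  python3 - <<'E'
from h import *
L=[]
for n,(u,v) in(("scene",(299,170)),("side",(283,280))):
    c=arm.get_image(n)["color"];L.append(cv2.resize(c[v-30:v+30,u-30:u+30],(395,395),interpolation=cv2.INTER_CUBIC))
cv2.imwrite("pics/b2.png",np.hstack(L)[:,:,::-1])
E
```

```text
t 8.0 pos [0.4465 0.1359 0.1543] F [ 1.  -0.4  0.2] grip 0.999
in present frame [0.1602 0.1394 0.0042] in final frame [0.1602 0.1395 0.0043] rot [ 0.     0.001 -0.   ]
```

View pics/b2.png

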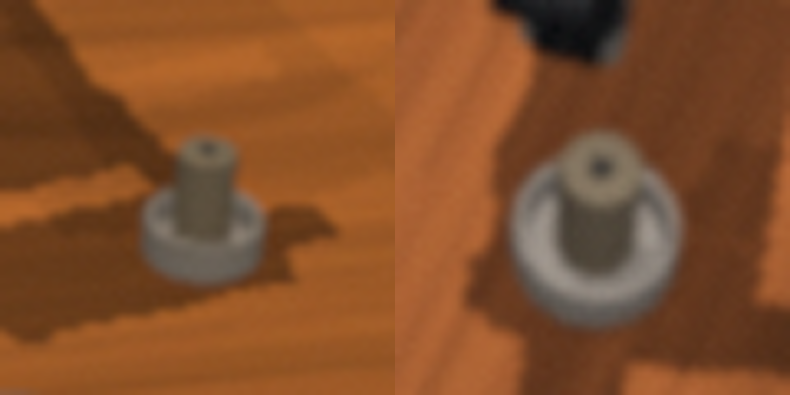

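The bob stands upright in the centre of its cup in both views. Next I move above the pile and measure the small wheel and the stone.

Emit:
arm_command(
  increments=[
    [0.02,0.0174,-0.02,0,0,0,1],
    [0.02,0.0174,-0.02,0,0,0,1],
    [0.02,0.0174,-0.02,0,0,0,1],
    [0.02,0.0174,-0.01,0,0,0,1],
    [0.02,0.0174,0,0,0,0,1],
    [0.02,0.0174,0,0,0,0,1],
    [0.02,0.0174,0,0,0,0,1],
    [0.02,0.0174,0,0,0,0,1],
    [0,0,0,0,0,0,1],
    [0,0,0,0,0,0,1],
  ],
)

```text
time_s: 9.1
ee_pos: [0.6279, 0.0257, 0.2218]
orientation: [-0.0, 0.996, 0.085, -0.001]
wrist_force: [-0.2, 0.9, -0.4]
grip_width: 1.0
grip_force: 0.0
```

```bash
python3 - <<'E'
from h import *
s=arm.read_state();im=arm.get_image("wrist");c=im["color"]
print(s["ee_pos"])
u=proj([.628,.0255,.05],im,"wrist",s)[0].round().astype(int);print(u)
cv2.imwrite("pics/w2c.png",cv2.resize(c[u[1]-45:u[1]+45,u[0]-55:u[0]+55],None,fx=7,fy=7,interpolation=cv2.INTER_CUBIC)[:,:,::-1])
E
```

```text
[0.62793155 0.02570194 0.22180637]
[253 169]
```

View pics/w2c.png

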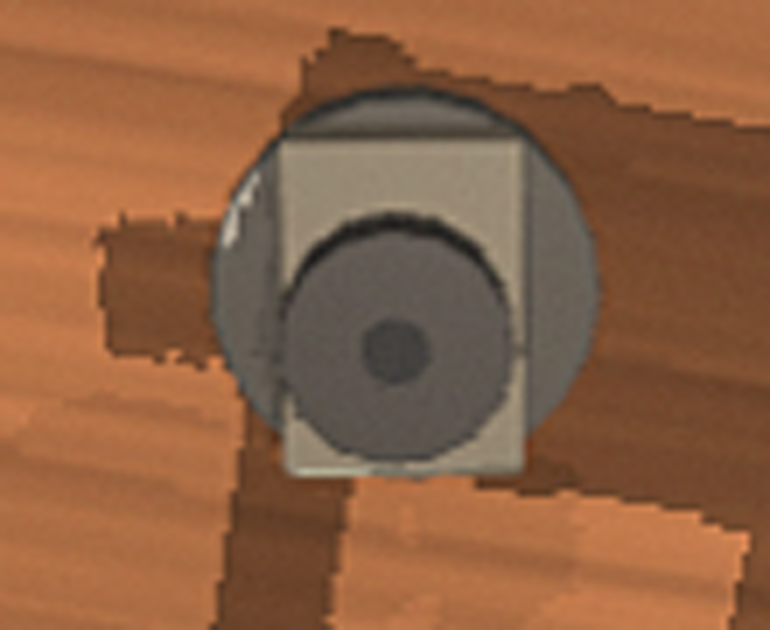

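The small wheel's top is at crop (397,348). The stone's top corners are at (280,140), (522,140), (526,470) and (286,474). The big wheel spans crop x 212–600.

```bash
python3 - <<'E'
from h import *
s=arm.read_state();im=arm.get_image("wrist")
g=lambda u,v,z:ground((198+u/7-.4,124+v/7-.4),z,im,"wrist",s)
print("sw",g(397,348,.066).round(4))
C=np.array([g(*q,.046) for q in((280,140),(522,140),(526,470),(286,474))]);print(C.mean(0).round(4),[np.linalg.norm(C[i]-C[i-1]).round(4) for i in range(4)],np.degrees(np.arctan2(*((C[0]+C[1]-C[2]-C[3])[::-1]))))
L,R_=g(212,290,.024),g(600,290,.024);T=g(405,88,.024);print("big mid",((L+R_)/2).round(4),np.linalg.norm(L-R_),T.round(4))
E
python3 go.py .628 .0255 .054 .17
```

```text
sw [0.6269 0.0242]
[0.6288 0.0234] [np.float64(0.0537), np.float64(0.0373), np.float64(0.053), np.float64(0.0384)] 10.583479745573706
big mid [0.6275 0.0226] 0.06500863569082618 [0.6608 0.0285]
t 9.2 pos [0.6276 0.0262 0.2226] F [-0.5  0.6  0.7] grip 1.003
in present frame [0.0003 0.0008 0.1686] in final frame [0.0002 0.0008 0.1686] rot [-0.     0.001  0.   ]
```

Emit:
arm_command(
  increments=[
    [-0.0009,0.0016,0.03,0,0,0,1],
    [0,0,0.04,0,0,0,1],
    [0,0,0.04,0,0,0,1],
    [0,0,0.03,0,0,0,1],
    [0,0,0.02,0,0,0,1],
    [0,0,0.0086,0,0,0,1],
    [0,0,0,0,0,0,1],
    [0,0,0,0,0,0,0.6],
    [0,0,0,0,0,0,0.5],
    [0,0,0,0,0,0,0.45],
  ],
)

```text
time_s: 10.2
ee_pos: [0.6279, 0.0241, 0.0555]
orientation: [0.0, 0.996, 0.085, 0.001]
wrist_force: [0.2, -0.5, 0.1]
grip_width: 0.512
grip_force: 0.0
```

Emit:
arm_command(
  increments=[
    [0,0,0,0,0,0,0.4],
    [0,0,0,0,0,0,0.3],
    [0,0,0,0,0,0,0],
    [0,0,0,0,0,0,0],
    [0,0,0,0,0,0,0],
    [0,0,0,0,0,0,0],
  ],
)

```text
time_s: 10.8
ee_pos: [0.628, 0.024, 0.0557]
orientation: [0.0, 0.996, 0.085, 0.001]
wrist_force: [-1.8, -0.0, 7.1]
grip_width: 0.385
grip_force: 58.9
```

```bash
python3 go.py .593 -.286 .105 .17
```

```text
t 10.8 pos [0.628  0.024  0.0557] F [-1.8 -0.   7.1] grip 0.385
in present frame [-0.0868  0.2997 -0.0494] in final frame [-0.0869  0.2996 -0.0493] rot [ 0.    -0.002 -0.   ]
```

Emit:
arm_command(
  increments=[
    [0,0,-0.005,0,0,0,0],
    [0,0,-0.02,0,0,0,0],
    [0,0,-0.035,0,0,0,0],
    [-0.0124,0.0428,0,0,0,0,0],
    [-0.0124,0.0428,0,0,0,0,0],
    [-0.0124,0.0428,0,0,0,0,0],
    [-0.0124,0.0428,0,0,0,0,0],
    [-0.0124,0.0428,0,0,0,0,0],
    [-0.0124,0.0428,0,0,0,0,0],
    [-0.0124,0.0428,0,0,0,0,0],
  ],
)

```text
time_s: 11.8
ee_pos: [0.5921, -0.2877, 0.1148]
orientation: [0.0, 0.996, 0.085, 0.0]
wrist_force: [0.6, 0.9, -0.2]
grip_width: 0.383
grip_force: 59.7
```

Emit:
arm_command(
  increments=[
    [0,0,0,0,0,0,0],
    [0,0,0.03,0,0,0,0],
    [0,0,0.03,0,0,0,0],
    [0,0,0,0,0,0,0],
    [0,0,0,0,0,0,0],
  ],
)

```text
time_s: 12.3
ee_pos: [0.5928, -0.2857, 0.0551]
orientation: [-0.0, 0.996, 0.085, -0.0]
wrist_force: [1.7, -0.4, -0.9]
grip_width: 0.388
grip_force: 59.8
```

```bash
python3 go.py .593 -.286 .0137 .17;  python3 - <<'E'
from h import *
L=[]
for n,(u,v) in(("scene",(115,225)),("side",(298,115))):
    c=arm.get_image(n)["color"];L.append(cv2.resize(c[v-40:v+40,u-40:u+40],(395,395),interpolation=cv2.INTER_CUBIC))
cv2.imwrite("pics/s1.png",np.hstack(L)[:,:,::-1])
E
```

```text
t 12.3 pos [ 0.5928 -0.2857  0.0551] F [ 1.7 -0.4 -0.9] grip 0.388
in present frame [0.0001 0.0004 0.0414] in final frame [0.0001 0.0004 0.0414] rot [-0.  0.  0.]
```

View pics/s1.png

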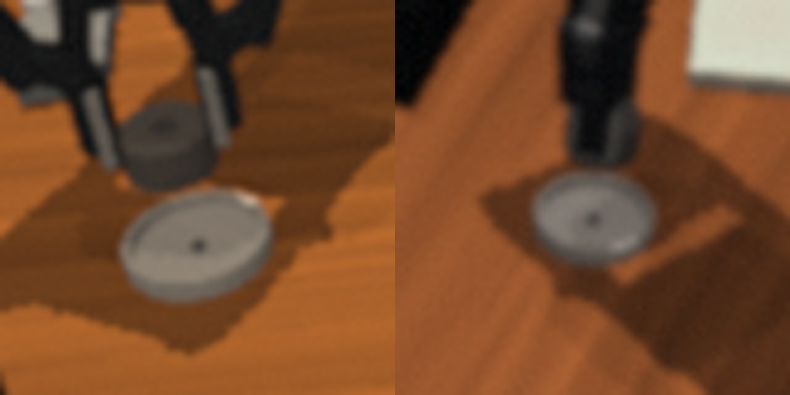

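```bash
python3 - <<'E'
from h import *
for n in("scene","side"):
    im=arm.get_image(n)
    o=dict(scene=(75,185),side=(258,75))[n]
    print(n,((proj([[.5928,-.2857,.0454],[.593,-.286,.004]],im,n)-o)*395/80+2).round())
E
```

```text
scene [[169. 166.]
 [189. 246.]]
side [[205. 152.]
 [199. 220.]]
```

Emit:
arm_command(
  increments=[
    [0,0,0.015,0,0,0,0],
    [0,0,0.013,0,0,0,0],
    [0,0,0.006,0,0,0,0],
    [0,0,0.004,0,0,0,0],
    [0,0,0.002,0,0,0,0],
    [0,0,0.001,0,0,0,0],
    [0,0,0.0005,0,0,0,0],
    [0,0,0,0,0,0,0],
  ],
)

```text
time_s: 13.3
ee_pos: [0.5928, -0.286, 0.0137]
orientation: [0.0, 0.996, 0.085, 0.0]
wrist_force: [-3.2, 1.3, 5.4]
grip_width: 0.391
grip_force: 60.3
```

Emit:
arm_command(
  increments=[
    [0,0,0.0005,0,0,0,0],
    [0,0,0.0005,0,0,0,0],
    [0,0,0,0,0,0,0],
  ],
)

```text
time_s: 13.6
ee_pos: [0.5929, -0.2861, 0.0136]
orientation: [0.0, 0.996, 0.085, 0.0]
wrist_force: [-7.0, 4.0, 14.9]
grip_width: 0.391
grip_force: 61.1
```

Contact made; back off a little, open and rise.

Emit:
arm_command(
  increments=[
    [0,0,-0.0008,0,0,0,0],
    [0,0,0,0,0,0,0.45],
    [0,0,0,0,0,0,0.6],
    [0,0,0,0,0,0,0.9],
    [0,0,0,0,0,0,1],
    [0,0,0,0,0,0,1],
    [0,0,-0.02,0,0,0,1],
    [0,0,-0.03,0,0,0,1],
    [0,0,-0.04,0,0,0,1],
    [0,0,-0.04,0,0,0,1],
  ],
)

```text
time_s: 14.6
ee_pos: [0.5923, -0.2858, 0.1438]
orientation: [-0.0, 0.996, 0.085, -0.0]
wrist_force: [0.2, 0.1, 0.2]
grip_width: 1.002
grip_force: 0.0
```

```bash
python3 go.py .6285 .0245 .15 .18;  python3 - <<'E'
from h import *
L=[]
for n,(u,v) in(("scene",(115,230)),("side",(298,115))):
    c=arm.get_image(n)["color"];L.append(cv2.resize(c[v-30:v+30,u-30:u+30],(395,395),interpolation=cv2.INTER_CUBIC))
cv2.imwrite("pics/s2.png",np.hstack(L)[:,:,::-1])
E
```

```text
t 14.6 pos [ 0.5923 -0.2858  0.1438] F [0.2 0.1 0.2] grip 1.002
in present frame [ 0.0881 -0.2997 -0.0061] in final frame [ 0.0911 -0.2988 -0.0062] rot [-0.001  0.001 -0.01 ]
```

View pics/s2.png

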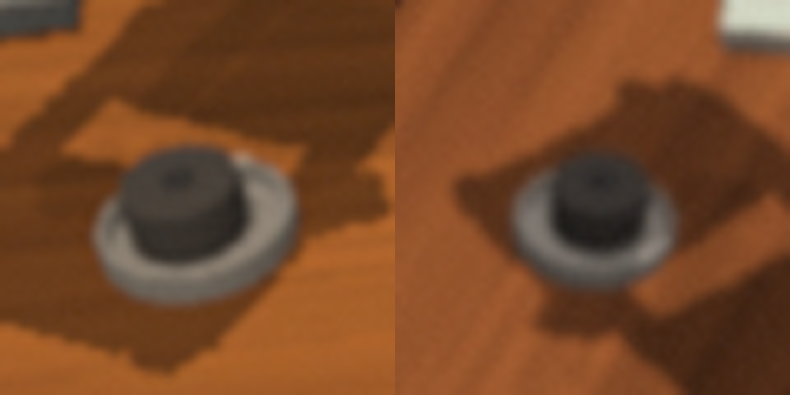

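Emit:
arm_command(
  increments=[
    [0,0,0,0,0,-0.01,1],
    [0.013,-0.0427,0,0,0,0,1],
    [0.013,-0.0427,0,0,0,0,1],
    [0.013,-0.0427,0,0,0,0,1],
    [0.013,-0.0427,0,0,0,0,1],
    [0.013,-0.0427,0,0,0,0,1],
    [0.013,-0.0427,0,0,0,0,1],
    [0.013,-0.0427,0,0,0,0,1],
    [0,0,0,0,0,0,1],
    [0,0,0,0,0,0,1],
  ],
)

```text
time_s: 15.7
ee_pos: [0.6282, 0.0253, 0.1412]
orientation: [-0.0, 0.996, 0.091, -0.001]
wrist_force: [-0.9, -0.8, -0.1]
grip_width: 1.002
grip_force: 0.0
```

```bash
python3 go.py .629 .0238 .032 .18; python3 - <<'E'
from h import *
s=arm.read_state();im=arm.get_image("wrist");c=im["color"]
# overlay predicted stone top + big wheel top outline
d=cv2.cvtColor(c,cv2.COLOR_RGB2BGR)
u0=proj([.629,.0238,.03],im,"wrist",s)[0].round().astype(int);o=u0-[55,45]
b=cv2.resize(d[o[1]:o[1]+90,o[0]:o[0]+110],None,fx=7,fy=7,interpolation=cv2.INTER_CUBIC)
for P in(rect(.054,.038,.022+.024,.046,.18)[:4]+[.629,.0238,0],circ(.066,.024,.024)[:60]+[.628,.0235,0]):
    cv2.polylines(b,[((proj(P,im,"wrist",s)-o)*7+3).round().astype(np.int32)],True,(0,0,255),1)
cv2.imwrite("pics/w3.png",b)
E
```

```text
t 15.7 pos [0.6282 0.0253 0.1412] F [-0.9 -0.8 -0.1] grip 1.002
in present frame [0.0008 0.0017 0.1092] in final frame [0.0006 0.0017 0.1092] rot [-0.     0.002  0.002]
```

View pics/w3.png

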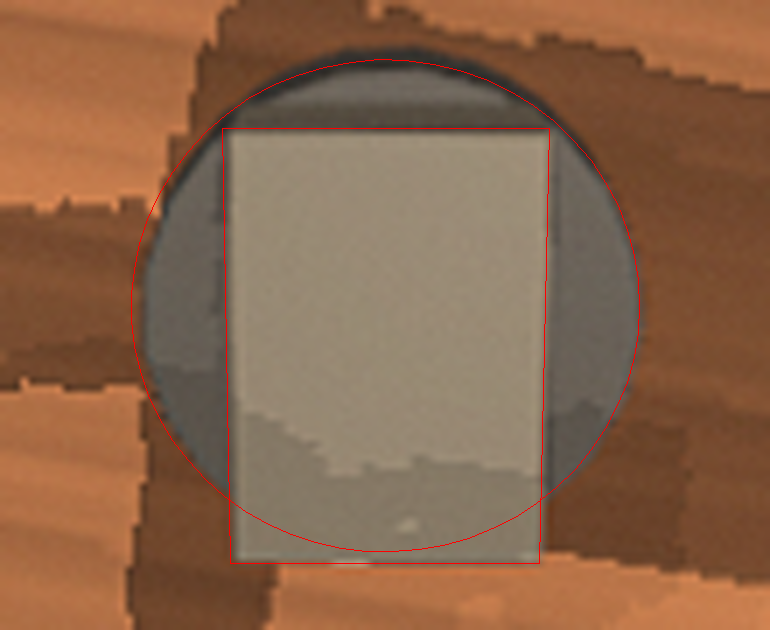

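The predicted outlines lie on the stone and the wheel to within about 1 mm. Descend and grasp.

Emit:
arm_command(
  increments=[
    [0.0007,0.002,0.03,0,0,0,1],
    [0,0,0.03,0,0,0,1],
    [0,0,0.025,0,0,0,1],
    [0,0,0.015,0,0,0,1],
    [0,0,0.009,0,0,0,1],
    [0,0,0,0,0,0,1],
    [0,0,0,0,0,0,0.6],
    [0,0,0,0,0,0,0.53],
    [0,0,0,0,0,0,0.48],
    [0,0,0,0,0,0,0.44],
  ],
)

```text
time_s: 16.75
ee_pos: [0.63, 0.0227, 0.0345]
orientation: [0.0, 0.996, 0.09, 0.001]
wrist_force: [-1.1, -0.3, 3.2]
grip_width: 0.444
grip_force: 8.7
```

Emit:
arm_command(
  increments=[
    [0,0,0,0,0,0,0.4],
    [0,0,0,0,0,0,0.3],
    [0,0,0,0,0,0,0],
    [0,0,0,0,0,0,0],
    [0,0,0,0,0,0,0],
    [0,0,0,0,0,0,0],
  ],
)

```text
time_s: 17.35
ee_pos: [0.6302, 0.0227, 0.0348]
orientation: [0.0, 0.996, 0.09, 0.001]
wrist_force: [-2.0, 0.0, 8.2]
grip_width: 0.426
grip_force: 60.7
```

```bash
python3 go.py .427 -.1255 .092 .27
```

```text
t 17.35 pos [0.6302 0.0227 0.0348] F [-2.   0.   8.2] grip 0.426
in present frame [-0.2263  0.1094 -0.0575] in final frame [-0.2354  0.0886 -0.0572] rot [ 0.    -0.001 -0.09 ]
```

Emit:
arm_command(
  increments=[
    [0,0,-0.005,0,0,0,0],
    [0,0,-0.025,0,0,0,0],
    [0,0,-0.035,0,0,-0.09,0],
    [-0.0392,0.0148,0,0,0,0,0],
    [-0.0392,0.0148,0,0,0,0,0],
    [-0.0392,0.0148,0,0,0,0,0],
    [-0.0392,0.0148,0,0,0,0,0],
    [-0.0392,0.0148,0,0,0,0,0],
    [-0.0392,0.0148,0,0,0,0,0],
    [0,0,0,0,0,0,0],
  ],
)

```text
time_s: 18.35
ee_pos: [0.4238, -0.1273, 0.0989]
orientation: [-0.0, 0.991, 0.133, -0.0]
wrist_force: [0.5, 0.0, -1.9]
grip_width: 0.428
grip_force: 60.3
```

Emit:
arm_command(
  increments=[
    [0,0,0.02,0,0,0,0],
    [0,0,0.025,0,0,0,0],
    [0,0,0,0,0,0,0],
    [0,0,0,0,0,0,0],
  ],
)

```text
time_s: 18.75
ee_pos: [0.427, -0.1255, 0.0542]
orientation: [-0.0, 0.991, 0.135, -0.0]
wrist_force: [0.1, -0.5, -1.0]
grip_width: 0.429
grip_force: 60.4
```

```bash
python3 go.py .427 -.1255 .0145 .27
```

```text
t 18.75 pos [ 0.427  -0.1255  0.0542] F [ 0.1 -0.5 -1. ] grip 0.429
in present frame [0.     0.     0.0397] in final frame [-0.     -0.      0.0397] rot [-0.  0.  0.]
```

Emit:
arm_command(
  increments=[
    [0.001,0,0.015,0,0,0,0],
    [0,0,0.013,0,0,0,0],
    [0,0,0.005,0,0,0,0],
    [0,0,0.003,0,0,0,0],
    [0,0,0.0015,0,0,0,0],
    [0,0,0.001,0,0,0,0],
    [0,0,0.0005,0,0,0,0],
    [0,0,0,0,0,0,0],
  ],
)

```text
time_s: 19.55
ee_pos: [0.4278, -0.1254, 0.0149]
orientation: [0.0, 0.991, 0.134, 0.0]
wrist_force: [-0.2, 0.4, -1.0]
grip_width: 0.423
grip_force: 60.5
```

Emit:
arm_command(
  increments=[
    [0,0,0.0005,0,0,0,0],
    [0,0,0.0005,0,0,0,0],
    [0,0,0,0,0,0,0],
  ],
)

```text
time_s: 19.85
ee_pos: [0.4278, -0.1255, 0.0147]
orientation: [0.0, 0.991, 0.134, 0.0]
wrist_force: [-7.0, 2.9, 19.3]
grip_width: 0.427
grip_force: 62.7
```

Emit:
arm_command(
  increments=[
    [0,0,-0.0008,0,0,0,0],
    [0,0,0,0,0,0,0.5],
    [0,0,0,0,0,0,0.65],
    [0,0,0,0,0,0,0.9],
    [0,0,0,0,0,0,1],
    [0,0,0,0,0,0,1],
    [0,0,-0.02,0,0,0,1],
    [0,0,-0.03,0,0,0,1],
    [0,0,-0.04,0,0,0,1],
    [0,0,-0.04,0,0,0,1],
  ],
)

```text
time_s: 20.85
ee_pos: [0.4273, -0.1253, 0.1458]
orientation: [-0.0, 0.991, 0.134, -0.0]
wrist_force: [0.8, -0.2, 0.1]
grip_width: 0.999
grip_force: 0.0
```

```bash
python3 go.py .628 .023 .15 .17;  python3 - <<'E'
from h import *
L=[]
for n,(u,v) in(("scene",(191,181)),("side",(343,188))):
    c=arm.get_image(n)["color"];L.append(cv2.resize(c[v-32:v+32,u-32:u+32],(395,395),interpolation=cv2.INTER_CUBIC))
cv2.imwrite("pics/t2.png",np.hstack(L)[:,:,::-1])
E
```

```text
t 20.85 pos [ 0.4273 -0.1253  0.1458] F [ 0.8 -0.2  0.1] grip 0.999
in present frame [ 0.233  -0.0894 -0.0043] in final frame [ 0.2229 -0.1122 -0.0042] rot [-0.     0.001  0.1  ]
```

View pics/t2.png

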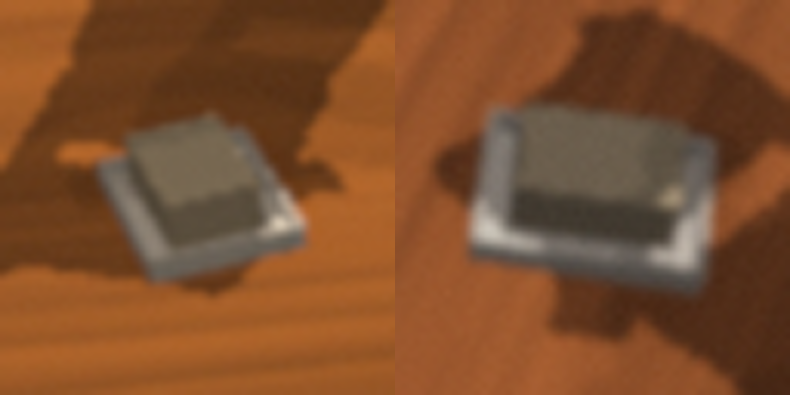

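Emit:
arm_command(
  increments=[
    [0,0,0,0,0,0.1,1],
    [0.0371,-0.0187,0,0,0,0,1],
    [0.0371,-0.0187,0,0,0,0,1],
    [0.0371,-0.0187,0,0,0,0,1],
    [0.0371,-0.0187,0,0,0,0,1],
    [0.0371,-0.0187,0,0,0,0,1],
    [0.0371,-0.0187,0,0,0,0,1],
    [0,0,0,0,0,0,1],
    [0,0,0,0,0,0,1],
  ],
)

```text
time_s: 21.85
ee_pos: [0.6278, 0.0232, 0.143]
orientation: [-0.0, 0.996, 0.085, -0.001]
wrist_force: [-0.8, -1.0, 0.2]
grip_width: 1.001
grip_force: 0.0
```

```bash
python3 go.py .628 .023 .003 .17;  python3 - <<'E'
from h import *
s=arm.read_state();im=arm.get_image("wrist");c=im["color"]
u=proj([.628,.0235,.024],im,"wrist",s)[0].round().astype(int)
hsv=cv2.cvtColor(c,cv2.COLOR_RGB2HSV);m=np.zeros(c.shape[:2],np.uint8)
S=np.s_[u[1]-60:u[1]+60,u[0]-60:u[0]+60];m[S]=(hsv[S][...,1]<70)
cs,_=cv2.findContours(m,cv2.RETR_EXTERNAL,cv2.CHAIN_APPROX_NONE);k=max(cs,key=cv2.contourArea)
h=cv2.convexHull(k);mm=cv2.moments(h);o=np.array([mm["m10"],mm["m01"]])/mm["m00"]
P=circ(.066,0,.024)
x=least_squares(lambda p:hullc(proj(P+[p[0],p[1],0],im,"wrist",s))[0]-o,[.628,.0235],diff_step=1e-3,x_scale=.01).x
print(x.round(4),mm["m00"],hullc(proj(P+[*x,0],im,"wrist",s))[1])
E
```

```text
t 21.85 pos [0.6278 0.0232 0.143 ] F [-0.8 -1.   0.2] grip 1.001
in present frame [0.0004 0.0003 0.14  ] in final frame [0.0002 0.0002 0.14  ] rot [-0.     0.002  0.001]
[0.6272 0.0224] 3878.0 4116.232115991064
```

Emit:
arm_command(
  increments=[
    [-0.0003,0.0006,0.035,0,0,0,1],
    [0,0,0.04,0,0,0,1],
    [0,0,0.03,0,0,0,1],
    [0,0,0.02,0,0,0,1],
    [0,0,0.01,0,0,0,1],
    [0,0,0.006,0,0,0,1],
    [0,0,0,0,0,0,0.9],
    [0,0,0,0,0,0,0.85],
    [0,0,0,0,0,0,0.8],
    [0,0,0,0,0,0,0.77],
  ],
)

```text
time_s: 22.9
ee_pos: [0.6283, 0.0222, 0.0045]
orientation: [0.0, 0.996, 0.085, 0.001]
wrist_force: [-1.2, 1.0, 4.5]
grip_width: 0.771
grip_force: 3.0
```

Emit:
arm_command(
  increments=[
    [0,0,0,0,0,0,0.7],
    [0,0,0,0,0,0,0.6],
    [0,0,0,0,0,0,0],
    [0,0,0,0,0,0,0],
    [0,0,0,0,0,0,0],
    [0,0,0,0,0,0,0],
  ],
)

```text
time_s: 23.5
ee_pos: [0.6285, 0.0222, 0.0051]
orientation: [0.0, 0.996, 0.085, 0.001]
wrist_force: [-4.1, 0.2, 11.7]
grip_width: 0.744
grip_force: 64.4
```

```bash
python3 go.py .582 .287 .06 .17
```

```text
t 23.5 pos [0.6285 0.0222 0.0051] F [-4.1  0.2 11.7] grip 0.744
in present frame [-0.001  -0.2688 -0.055 ] in final frame [-0.0011 -0.2688 -0.0549] rot [ 0.    -0.002 -0.   ]
```

Emit:
arm_command(
  increments=[
    [0,0,-0.005,0,0,0,0],
    [0,0,-0.02,0,0,0,0],
    [0,0,-0.035,0,0,0,0],
    [0,-0.0384,0,0,0,0,0],
    [0,-0.0384,0,0,0,0,0],
    [-0.001,-0.0384,0,0,0,0,0],
    [0,-0.0384,0,0,0,0,0],
    [0,-0.0384,0,0,0,0,0],
    [0,-0.0384,0,0,0,0,0],
    [0,-0.0384,0,0,0,0,0],
  ],
)

```text
time_s: 24.5
ee_pos: [0.5809, 0.2884, 0.0636]
orientation: [0.0, 0.996, 0.085, -0.0]
wrist_force: [1.0, -0.5, -2.0]
grip_width: 0.745
grip_force: 66.7
```

Emit:
arm_command(
  increments=[
    [0,0,0,0,0,0,0],
    [0,0,0.015,0,0,0,0],
    [0,0,0.015,0,0,0,0],
    [0,0,0,0,0,0,0],
    [0,0,0,0,0,0,0],
  ],
)

```text
time_s: 25.0
ee_pos: [0.5815, 0.286, 0.0327]
orientation: [0.0, 0.996, 0.084, -0.001]
wrist_force: [0.5, 0.2, -2.0]
grip_width: 0.748
grip_force: 66.8
```

```bash
python3 go.py .5825 .287 .009 .17
```

```text
t 25.0 pos [0.5815 0.286  0.0327] F [ 0.5  0.2 -2. ] grip 0.748
in present frame [ 0.0012 -0.0009  0.0237] in final frame [ 0.0012 -0.0009  0.0237] rot [ 0.     0.001 -0.001]
```

Emit:
arm_command(
  increments=[
    [0.001,-0.001,0.01,0,0,0,0],
    [0,0,0.006,0,0,0,0],
    [0,0,0.003,0,0,0,0],
    [0,0,0.0015,0,0,0,0],
    [0,0,0.001,0,0,0,0],
    [0,0,0.001,0,0,0,0],
    [0,0,0.0005,0,0,0,0],
    [0,0,0,0,0,0,0],
  ],
)

```text
time_s: 25.8
ee_pos: [0.5823, 0.2881, 0.0105]
orientation: [-0.0, 0.996, 0.085, 0.0]
wrist_force: [-0.0, -0.1, -1.5]
grip_width: 0.751
grip_force: 66.8
```

Emit:
arm_command(
  increments=[
    [0,0,0.0005,0,0,0,0],
    [0,0,0.0005,0,0,0,0],
    [0,0,0,0,0,0,0],
  ],
)

```text
time_s: 26.1
ee_pos: [0.5823, 0.2881, 0.0094]
orientation: [0.0, 0.996, 0.085, -0.0]
wrist_force: [-0.1, -0.8, -2.5]
grip_width: 0.746
grip_force: 66.8
```

Emit:
arm_command(
  increments=[
    [0,0,0.0005,0,0,0,0],
    [0,0,0,0,0,0,0],
  ],
)

```text
time_s: 26.3
ee_pos: [0.5824, 0.2881, 0.0092]
orientation: [-0.0, 0.996, 0.085, 0.0]
wrist_force: [-1.6, -1.8, 1.6]
grip_width: 0.743
grip_force: 67.2
```

Emit:
arm_command(
  increments=[
    [0,0,0.0004,0,0,0,0],
    [0,0,0,0,0,0,0],
  ],
)

```text
time_s: 26.5
ee_pos: [0.5824, 0.2881, 0.0091]
orientation: [-0.0, 0.996, 0.085, 0.0]
wrist_force: [-3.0, -2.0, 5.3]
grip_width: 0.745
grip_force: 67.7
```

Emit:
arm_command(
  increments=[
    [0,0,-0.0003,0,0,0,0],
    [0,0,0,0,0,0,0.8],
    [0,0,0,0,0,0,0.88],
    [0,0,0,0,0,0,1],
    [0,0,0,0,0,0,1],
    [0,0,0,0,0,0,1],
    [0,0,-0.02,0,0,0,1],
    [0,0,-0.03,0,0,0,1],
    [0,0,-0.04,0,0,0,1],
    [0,0,-0.04,0,0,0,1],
  ],
)

```text
time_s: 27.5
ee_pos: [0.582, 0.288, 0.1401]
orientation: [0.0, 0.996, 0.085, -0.0]
wrist_force: [0.5, 0.4, -0.7]
grip_width: 1.0
grip_force: 0.0
```

Emit:
arm_command(
  increments=[
    [0,0,-0.04,0,0,0,1],
    [0,0,0,0,0,0,1],
    [0,0,0,0,0,0,1],
  ],
)

```text
time_s: 27.8
ee_pos: [0.5825, 0.2882, 0.1796]
orientation: [-0.0, 0.996, 0.085, 0.001]
wrist_force: [0.5, -0.2, -0.0]
grip_width: 0.997
grip_force: 0.0
```

```bash
python3 - <<'E'
from h import *
c=arm.get_image("scene")["color"];d=arm.get_image("side")["color"]
a=cv2.resize(c[140:260,80:420],(800,282),interpolation=cv2.INTER_CUBIC)
b=cv2.resize(d[100:370,120:380],(300,312));e=cv2.resize(d[290:370,120:220],(390,312),interpolation=cv2.INTER_CUBIC)
cv2.imwrite("pics/f.png",np.vstack([a,np.hstack([b,e,np.zeros((312,110,3),np.uint8)])])[:,:,::-1])
E
```

```text
(no output)
```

View pics/f.png

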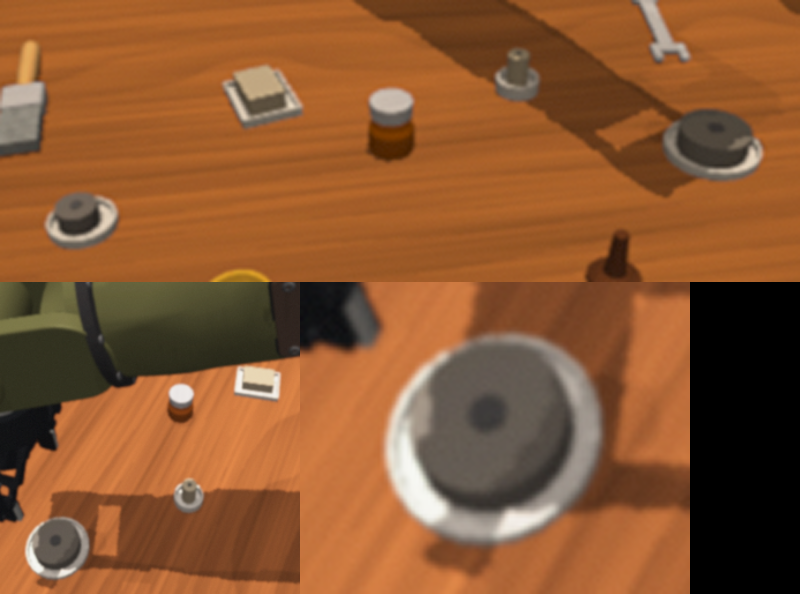

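All four pieces sit flat in their holders, and the jar and the bowl have not moved.

```bash
python3 -c "
from station import arm
print(arm.sign_off())"
```

```text
the job is handed in; nothing more can be done
None
```

The job is handed in at about 28 s of the 109 s: bob, small wheel, stone and big wheel were set down in that order and lie flat in their own holders in the last camera views, with the jar and brass bowl left alone; the sign-off returned no verdict.

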